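# Pack the terminal cases and jars into the bench bin and shut its door

### The job

The wiring job is done, so pack up: stack all the flat terminal cases in one neat, square pile on the black mat in the bin, lengthways along the mat, and stand the three jars upright on the cork strip in one straight row down its middle, close beside one another with no wide gaps. When everything is in, push the bin's door fully shut until it clicks home on its catch. Leave the tape roll and the solder reel about where they are.

Things in the scene. Friction and masses are not known exactly. Their poses are not given: they have to be found in the camera images.
- bin: Open-topped grey steel bin fixed on the bench: floor and walls 6 mm thick, rim 70 mm above the bench. Origin: on the underside of its floor. Its x axis points from the open front (the doorway, at x = -108 mm) to the back wall, its y axis along the front. Clear inside: x -108 to 128 mm, y -134 to 126 mm.
- pile_mat (a point): Centre of the black rubber mat on the bin's floor, 112 (x) x 68 (y) mm, flat, on top of the floor 6 mm above the bench; axes as the bin's; it lies at x = +10, y = +52 mm in the bin.
- row_strip (a point): Centre of the brown cork strip on the bin's floor, 184 (x) x 60 (y) mm, running from front to back, flat, on top of the floor 6 mm above the bench; axes as the bin's; it lies at x = +10, y = -52 mm in the bin.
- door (a joint): Angle of the bin's front door, rad: 0 = shut and seated on its catch, 1.57 = square to the front, swung outwards. Grey steel panel 262 mm long, 12 mm thick, edges 4 and 68 mm above the bench, on a vertical hinge. The catch is a spring ball at the free edge: met at about 0.07 rad; pushed past it (a few newtons), the door snaps to 0.
- door_hinge (a point): Point on the door's hinge line, 48 mm above the bench, at the front corner of the bin at its y = -140 mm; turns with the door: the door runs from here along this point's +y axis; the outside face looks to its -x and lies 12 mm from the hinge line.
- door_push (a point): Point on the door's outside face, 160 mm from the hinge line, 42 mm above the bench; axes as the door's. A 14 mm deep black pull sits farther out, 238 to 250 mm from the hinge.
- case0: Flat black terminal case with a grey lid, 100 (x, long) x 56 (y) x 22 (z) mm, all cases alike. Origin: centre of its underside; z up. Between two and four of the cases are present.
- case1: Flat black terminal case with a grey lid, 100 (x) x 56 (y) x 22 (z) mm. Origin: centre of its underside; z up. Present in some starts only.
- case2: Flat black terminal case with a grey lid, 100 (x) x 56 (y) x 22 (z) mm. Origin: centre of its underside; z up. Present in some starts only.
- case3: Flat black terminal case with a grey lid, 100 (x) x 56 (y) x 22 (z) mm. Origin: centre of its underside; z up. Present in some starts only.
- jar0: Squat closed amber glass jar with a steel lid, 54 mm diameter, 44 mm high; the three are alike. Origin: centre of its underside; z along its axis, up when upright.
- jar1: Squat closed amber glass jar with a steel lid, 54 mm diameter, 44 mm high; the three are alike. Origin: centre of its underside; z along its axis, up when upright.
- jar2: Squat closed amber glass jar with a steel lid, 54 mm diameter, 44 mm high; the three are alike. Origin: centre of its underside; z along its axis, up when upright.
- tape: Bystander: black tape roll lying flat, 72 mm outside diameter, 20 mm high. Origin: centre of its underside.
- spool: Bystander: copper-coloured solder reel with black flanges, standing on one, 54 mm diameter, 36 mm high. Origin: centre of its underside.
Not all that is in view belongs to the job. What is shaped like the jar2 but pink or red is not meant.

How it is judged:
By the outcome, as a careful person would: the job done as asked, in the order asked, and still so for the second after the job is handed in, with the robot touching nothing.
Of case0, case1, case2, case3 only 2 to 4 are there at a start; the rules pass over those that are not, and their reading is None.
At some moment in a run one of jar0, jar1, jar2 may be knocked a few centimetres aside while the robot is not near it.
It also fails if it takes over 210 s, if anything falls off the work surface, if the arm or the gripper's body presses on something with over 40 N, if the wrist force passes 120 N, or if a joint passes its speed limit or range.

### The arm

A 7-joint arm with a two-finger parallel gripper is mounted at the origin on the work surface. World frame = base frame: x ahead of the robot, y to its left, z up, the work surface at z = 0. Lengths are in m, angles in rad, forces in N, time in s.
With the tool pointing down it reaches from about 0.425 to 0.925 m from the base axis. Payload 6.8 kg.
Tool frame: the origin (TCP) lies midway between the tips of the shut fingers; the grasp point (between the pads) lies 19 mm behind it (bot.hold_point_z is the distance from the TCP to the grasp point, in m); z points along the fingers, y is the line along which they close (so a half turn about z gives the same grasp; the last joint's range is limited). The gripper opens to 85 mm and grips with 20 to 120 N. Pads are 22 mm wide; open, the fingers measure 114 mm over their backs; the gripper's body (76 mm by 85 mm) begins 54 mm behind the grasp point. The pads swing forward as they close: fully open they stand 13 mm farther back than shut.
Start: joints at [-1.37, 0.477, 0.022, 1.555, -0.011, 1.109, -0.083], TCP at [0.205, 0.643, 0.231] pointing down, gripper open.
Joint ranges: [-2.96, 2.96], [-0.34, 2.1], [-1.41, 1.46], [0.24, 2.44], [-1.37, 4.51], [0.17, 1.92], [-2.96, 2.96]. Speed limits (rad/s): [2.39, 2.39, 3.14, 3.14, 3.14, 3.14, 3.14].

### API

Orientations are given as a unit quaternion [w, x, y, z].
In Python, from station import bot gives the robot as it stands. The module is installed in compiled form; this text tells all that it offers.
- The arm moves only by the tool step_arm, never from a script. Its argument "increments" is a list that holds one entry, the list of rows, each a list of 7 numbers: the opening, from -1 (shut) to 1 (fully open), then the shift along the tool's x, y, z in mm, then the turn, a rotation vector about the tool's x, y, z in degrees. In form: [[[grip, x, y, z, ax, ay, az], ...]]. A call has 1 to 10 rows; each row is the pose to reach, as a shift and turn from the pose commanded when the call began, along the tool's axes at that moment; what a row does not reach only later rows make up. A row lasts 1/12 s, in which the tool goes at most 41.7 mm and 7.16 degrees, less where a joint would pass 70% of its speed; a pose out of reach is approached as far as the arm can. A call with a gripper value outside its range is refused whole. The fingers move at their own pace and stop on an object; "force" is the grip in N (left out, the last holds). Time passes only in rows, so rows that repeat a pose let the fingers close. It gives the time, the measured TCP pose, the force, the opening and the grip force at its end, in the units of the state.
- bot.get_obs(): the state, without advancing time (a new reading comes with each control period).
- bot.read_camera(name): name is "scene" or "top"; returns a dict with "image" (420x560x3 uint8, red, green, blue), "camera_matrix" (3x3 intrinsics, pixels), "R" (3x3) and "t" (3): a world point X has camera coordinates R X + t. Camera axes: x right, y down, z forward; pixel columns grow to the right and rows downward; lengths in m; the calibration is good to about 2 mm. A picture is of the moment at which its call begins. There is no depth.
- bot.hand_in(): hands the job in; it is judged then, once.
The state is a dict: "t": time; "q": joint angles; "joint_vel": joint speeds; "joint_torque": joint torques, N m; "eef_pos": TCP position; "tool_rot": TCP orientation; "contact_force": force on the tool from outside, world axes, zero at the start; "torque": the same for the moment, N m; "gripper_width": opening from 0.0 (shut) to 1.0 (fully open); "grasp_force": force on a finger pad.
Only numpy, scipy, OpenCV 4.12 (cv2) and the standard library are available. Lean on these libraries where they do the work, as an engineer would, in place of code of your own. Each camera call takes 0.05 s, during which the arm holds its last target. There are 200 camera calls.

## Working session

There is one attempt and no reset: what is moved stays moved. The work goes in short steps, Python scripts to look and compute and a tool call to move; the robot and the scene stay as the last step left them, time stands still between calls to the robot, and variables do not carry over. Pictures are saved under pics/ and viewed, at most 14 in all, crops included, and the job is handed in when it is done.

Besides the shell and the picture viewer there is one more tool, called after ">>>" by a JSON object that holds its "op" and its "data". step_arm: Moves the arm, as the interface text tells. Its arguments: {"type":"object","properties":{"increments":{"type":"array"},"force":{"type":"number"}},"required":["increments"]}

```bash
mkdir -p pics; cat > h.py <<'E'
import numpy as np, cv2, json
from station import bot
def snap(n):
    c={}
    for k in n:
        r=bot.read_camera(k); c[k]=r
        np.savez(f'cam_{k}.npz',K=r['camera_matrix'],R=r['R'],t=r['t'],im=r['image'])
    return c
def w(cam,u,v,z):
    d=np.load(f'cam_{cam}.npz'); K,R,t=d['K'],d['R'],d['t'].ravel()
    ray=R.T@np.linalg.inv(K)@np.array([u,v,1.]); o=-R.T@t
    return o+ray*(z-o[2])/ray[2]
def px(cam,X):
    d=np.load(f'cam_{cam}.npz'); p=d['K']@(d['R']@np.array(X)+d['t'].ravel()); return p[:2]/p[2]
E
python3 - <<'E'
from h import *
c=snap(['scene','top'])
for k in c:
    im=c[k]['image'][:,:,::-1]; cv2.imwrite(f'pics/{k}0.png',cv2.resize(im,(800,600),interpolation=cv2.INTER_CUBIC))
    print(k,c[k]['camera_matrix'].tolist(),(-c[k]['R'].T@c[k]['t'].ravel()).tolist(), c[k]['R'].round(2).tolist())
print(bot.get_obs())
E
```

```text
scene [[473.2537592021187, 0.0, 281.55201683756513], [0.0, 473.2537592021187, 220.94038319292505], [0.0, 0.0, 1.0]] [1.0346193640516594, -0.8534382515047704, 0.865226799941752] [[0.87, 0.5, 0.02], [0.35, -0.57, -0.75], [-0.36, 0.66, -0.66]]
top [[472.6629006223444, 0.0, 272.3208228133417], [0.0, 472.6629006223444, 216.55263892317922], [0.0, 0.0, 1.0]] [0.45021345001182433, -0.06673135886650049, 1.291380075314216] [[-0.02, -1.0, -0.01], [-1.0, 0.02, -0.08], [0.08, 0.01, -1.0]]
{'t': 0.1, 'q': array([-1.37010618,  0.4777081 ,  0.02232678,  1.55630091, -0.0114568 ,
        1.10928534, -0.08312303]), 'joint_vel': array([ 0.00044899, -0.00041059,  0.00114543, -0.00295075, -0.00168845,
       -0.00045212,  0.00063774]), 'joint_torque': array([ 3.00450978e-03, -5.97762108e+01,  1.61272768e+00, -2.81954849e+01,
        1.27598559e-02,  4.89197555e-03, -6.93186053e-06]), 'eef_pos': array([0.20499455, 0.64259259, 0.23045071]), 'tool_rot': array([-4.91135953e-05,  1.53767085e-01,  9.88106808e-01, -7.85313909e-04]), 'contact_force': array([ 0.48895428, -0.10270743, -0.41742492]), 'torque': array([0.03243895, 0.03666187, 0.03709354]), 'grasp_force': 0.0, 'gripper_width': 0.9975885825105348}
```

View pics/scene0.png

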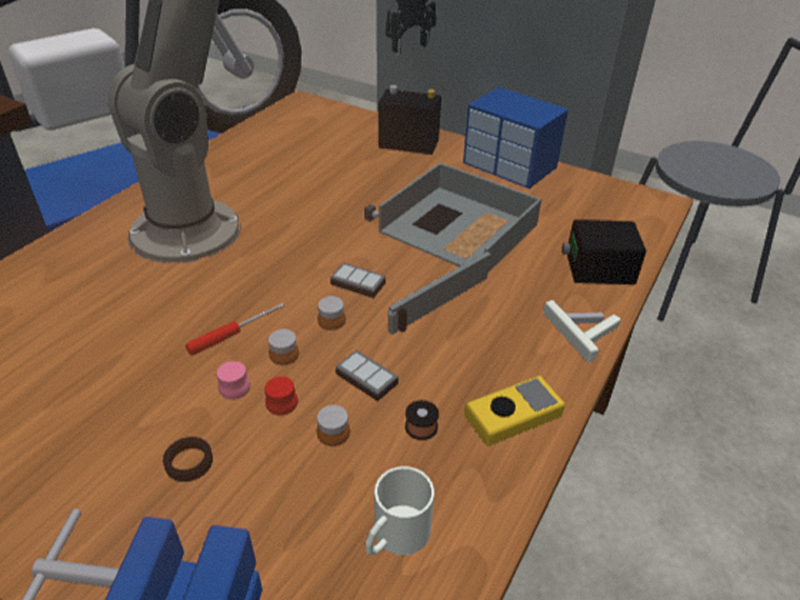

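View pics/top0.png

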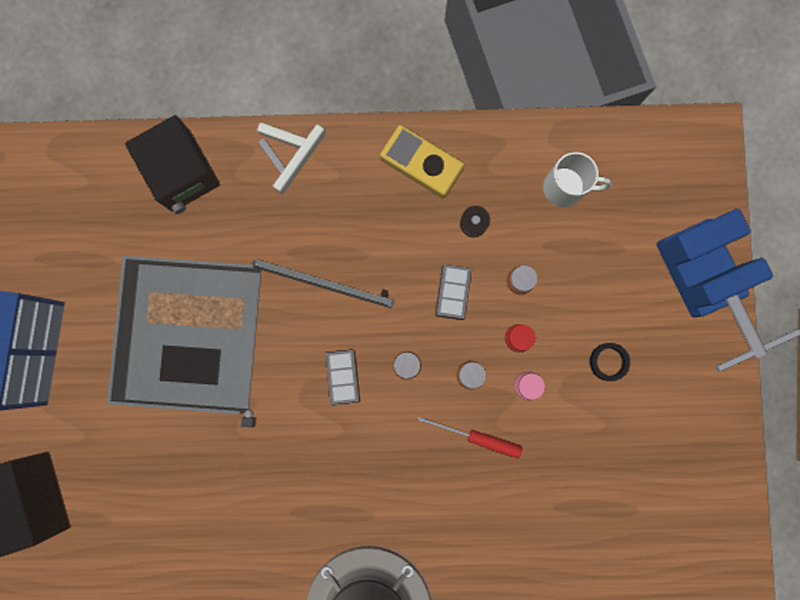

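```bash
python3 - <<'E'
from h import *
im=np.load('cam_top.npz')['im'][:,:,::-1]
cv2.imwrite('pics/a.png',cv2.resize(im[178:298,225:385],(800,600),interpolation=cv2.INTER_CUBIC))
cv2.imwrite('pics/b.png',cv2.resize(im[170:305,72:282],None,fx=3.8,fy=3.8,interpolation=cv2.INTER_CUBIC))
for X in [(.205,.643,.231),(0,0,0)]: print(px('top',X),px('scene',X))
E
```

```text
[-39.79862446 373.95527208] [286.00196238  38.11076191]
[257.37898242 427.04731819] [128.39459914 160.77537072]
```

View pics/a.png

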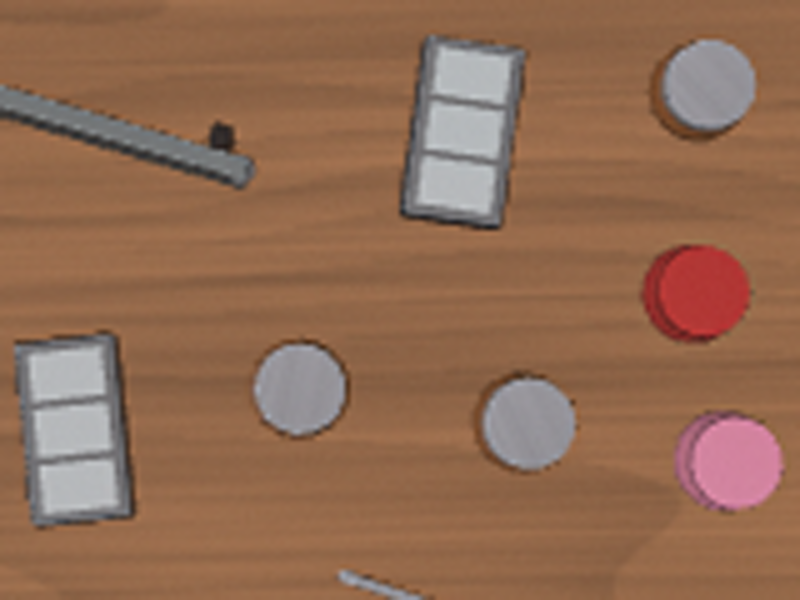

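View pics/b.png

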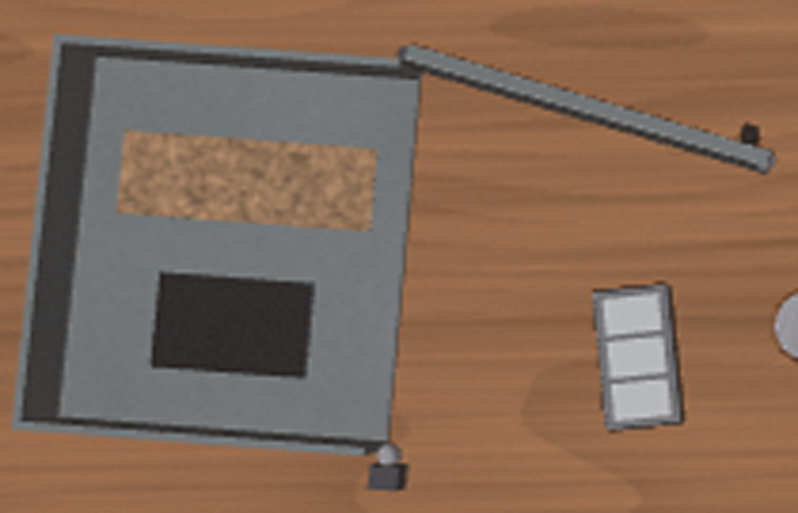

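```bash
cat >> h.py <<'E'
def pts(cam,P,s,ox,oy,z): return np.array([w(cam,(u+.5)/s-.5+ox,(v+.5)/s-.5+oy,z)[:2] for u,v in P])
def rect(Q):
    c=Q.mean(0); e=[Q[(i+1)%4]-Q[i] for i in range(4)]; L=[np.linalg.norm(x) for x in e]
    a=(e[0]-e[2]) if L[0]>L[1] else (e[1]-e[3])
    return (c*1000).round(1),(np.array(L)*1000).round(1),round(np.degrees(np.arctan2(a[1],a[0])),1)
E
python3 - <<'E'
from h import *
b=lambda P,z:pts('top',P,3.8,72,170,z); a=lambda P,z:pts('top',P,5,225,178,z)
print('mat',rect(b([(160,272),(315,283),(306,378),(151,367)],.006)))
print('strip',rect(b([(124,131),(377,150),(372,231),(118,213)],.006)))
print('door',b([(773,152),(766,172),(402,45)],.068)*1000)
print('A',rect(a([(428,36),(524,48),(500,228),(402,215)],.022)))
print('B',rect(a([(14,342),(114,332),(133,516),(35,525)],.022)))
print('jars',(a([(710,86),(301,389),(529,423)],.044)*1000).round(1))
print('red,pink',(a([(705,292),(737,463)],.044)*1000).round(1))
E
```

```text
mat (array([460.4, 330. ]), array([112.2,  67.9, 111.7,  68. ]), np.float64(-95.2))
strip (array([563.5, 319.7]), array([184.3,  58.5, 184.3,  59.5]), np.float64(-95.5))
door [[569.93000485 -59.76184215]
 [556.30422262 -54.67662187]
 [649.86263886 194.41887301]]
A (array([ 587.4, -173.8]), array([52.3, 98.5, 53.1, 98.3]), np.float64(170.5))
B (array([432.4,  39. ]), array([54. , 98.6, 52.5, 98.2]), np.float64(-174.6))
jars [[ 606.3 -303.1]
 [ 450.8  -82.6]
 [ 430.5 -201.7]]
red,pink [[ 497.1 -296.4]
 [ 407.4 -309.7]]
```

```bash
cat >> h.py <<'E'
from scipy.spatial.transform import Rotation as Ro
def frame(yaw): # tool y at yaw (deg), z down
    y=np.array([np.cos(np.radians(yaw)),np.sin(np.radians(yaw)),0]); z=np.array([0,0,-1.]); return np.c_[np.cross(y,z),y,z]
def cur():
    o=bot.get_obs(); q=o['tool_rot']; return np.array(o['eef_pos'])*1000,Ro.from_quat([q[1],q[2],q[3],q[0]]).as_matrix(),o
def plan(*T,start=None):
    """targets (x,y,z mm,yaw); each printed relative to the previous"""
    p,R,o=cur() if start is None else (np.array(start[:3],float),frame(start[3]),None)
    if o: print('at',p.round(1),'yaw',np.degrees(np.arctan2(R[1,1],R[0,1])).round(1),'F',np.round(o['contact_force'],1),'w',round(o['gripper_width'],3),'g',round(o['grasp_force'],1),'t',round(o['t'],1))
    for t in T:
        Rt=frame(t[3]); print(t,'->',(R.T@(np.array(t[:3])-p)).round(1),np.degrees(Ro.from_matrix(R.T@Rt).as_rotvec()).round(2)); p,R=np.array(t[:3],float),Rt
ex=np.array([np.cos(np.radians(84.5)),np.sin(np.radians(84.5))]); ey=np.array([-ex[1],ex[0]])
O=np.array([563.5,319.7])-10*ex+52*ey
def B(x,y): return O+x*ex+y*ey
E
python3 - <<'E'
from h import *
plan((432.4,39,120,-84.6),(432.4,39,3,-84.6))
print(B(10,52),B(10,-52),B(68,-52),B(-48,-52))
E
```

```text
at [205.  642.6 230.5] yaw 72.3 F [ 0.5 -0.1 -0.4] w 0.998 g 0.0 t 0.1
(432.4, 39, 120, -84.6) -> [-400.1 -505.8  111.3] [-1.0000e-02  1.3000e-01  1.5691e+02]
(432.4, 39, 3, -84.6) -> [  0.   0. 117.] [0. 0. 0.]
[459.97879537 329.66795826] [563.5 319.7] [569.05905365 377.43297951] [557.94094635 261.96702049]
```

>>> {"op": "step_arm", "data": {"increments": [[[1,-40,-50,0,0,0,7],[1,-80,-100,0,0,0,14],[1,-120,-150,0,0,0,21],[1,-160,-200,0,0,0,28],[1,-200,-250,0,0,0,35],[1,-230,-290,0,0,0,42],[1,-260,-330,0,0,0,49],[1,-290,-370,0,0,0,56],[1,-310,-400,20,0,0,63],[1,-330,-420,40,0,0,70]]], "force": 40}}

```text
t: 0.93
eef_pos: [0.3508, 0.2521, 0.218]
tool_rot: [-0.0, 0.695, 0.719, 0.001]
contact_force: [0.6, 0.2, -0.5]
gripper_width: 0.998
grasp_force: 0.0
```

```bash
python3 - <<'E'
from h import *
plan((432.4,39,120,-84.6),(432.4,39,3,-84.6))
print(cur()[2]['q'].round(2))
E
```

```text
at [350.8 252.1 218. ] yaw 2.0 F [ 0.6  0.2 -0.5] w 0.998 g 0.0 t 0.9
(432.4, 39, 120, -84.6) -> [-216.    74.2   97.7] [-3.000e-02 -1.100e-01  8.656e+01]
(432.4, 39, 3, -84.6) -> [  0.   0. 117.] [0. 0. 0.]
[-1.12  0.08  0.37  2.14 -0.04  0.93 -0.69]
```

>>> {"op": "step_arm", "data": {"increments": [[[1,-30,10,20,0,0,7],[1,-60,20,30,0,0,14],[1,-90,30,40,0,0,21],[1,-120,40,50,0,0,28],[1,-150,50,60,0,0,35],[1,-180,60,70,0,0,42],[1,-200,65,70,0,0,49],[1,-200,65,70,0,0,56],[1,-200,65,70,0,0,63],[1,-200,65,70,0,0,70]]]}}

```text
t: 1.77
eef_pos: [0.4232, 0.056, 0.1473]
tool_rot: [0.0, 0.982, 0.19, -0.0]
contact_force: [-0.4, 0.2, -0.3]
gripper_width: 0.998
grasp_force: 0.0
```

>>> {"op": "step_arm", "data": {"increments": [[[1,0,0,0,0,0,7],[1,0,0,0,0,0,14],[1,0,0,0,0,0,14],[1,0,0,0,0,0,14],[1,0,0,0,0,0,14]]]}}

```text
t: 2.18
eef_pos: [0.4232, 0.0567, 0.1475]
tool_rot: [0.0, 0.997, 0.074, -0.0]
contact_force: [-0.1, -0.4, 0.2]
gripper_width: 1.002
grasp_force: 0.0
```

```bash
python3 - <<'E'
from h import *
plan((432.4,39,60,-84.6),(432.4,39,3,-84.6),(432.4,39,150,-84.6))
print(cur()[2]['q'].round(2))
E
```

```text
at [423.2  56.7 147.5] yaw -81.5 F [-0.1 -0.4  0.2] w 1.002 g 0.0 t 2.2
(432.4, 39, 60, -84.6) -> [ 6.5 18.9 87.5] [-0.    0.01  3.12]
(432.4, 39, 3, -84.6) -> [ 0.  0. 57.] [0. 0. 0.]
(432.4, 39, 150, -84.6) -> [   0.    0. -147.] [0. 0. 0.]
[-0.94  0.22  0.76  2.24 -0.22  0.75 -1.45]
```

>>> {"op": "step_arm", "data": {"increments": [[[1,6.5,19,40,0,0,3.1],[1,6.5,19,80,0,0,3.1],[1,6.5,19,110,0,0,3.1],[1,6.5,19,130,0,0,3.1],[1,6.5,19,140,0,0,3.1],[1,6.5,19,144.5,0,0,3.1],[1,6.5,19,144.5,0,0,3.1],[1,6.5,19,144.5,0,0,3.1]]]}}

```text
t: 2.85
eef_pos: [0.4329, 0.0388, 0.0034]
tool_rot: [-0.0, 0.999, 0.046, 0.0]
contact_force: [-0.0, -0.6, 1.0]
gripper_width: 1.002
grasp_force: 0.0
```

>>> {"op": "step_arm", "data": {"increments": [[[0.2,0,0,0,0,0,0],[-1,0,0,0,0,0,0],[-1,0,0,0,0,0,0],[-1,0,0,0,0,0,0],[-1,0,0,0,0,0,0],[-1,0,0,0,0,0,0],[-1,0,0,0,0,0,0],[-1,0,0,0,0,0,0]]], "force": 40}}

```text
t: 3.52
eef_pos: [0.4331, 0.0392, 0.004]
tool_rot: [-0.0, 0.999, 0.046, 0.001]
contact_force: [-1.9, 0.4, 8.4]
gripper_width: 0.646
grasp_force: 41.2
```

```bash
python3 - <<'E'
from h import *
plan((432.4,39,150,-84.6),(460.2,329.9,150,-5.5),(460.2,329.9,10,-5.5))
snap(['scene']); im=np.load('cam_scene.npz')['im'][:,:,::-1]
u,v=px('scene',(.432,.039,.02)).astype(int); print(u,v)
cv2.imwrite('pics/c.png',cv2.resize(im[max(v-75,0):v+75,u-100:u+100],(800,600),interpolation=cv2.INTER_CUBIC))
E
```

```text
at [433.1  39.2   4. ] yaw -84.8 F [-1.9  0.4  8.4] w 0.646 g 41.2 t 3.5
(432.4, 39, 150, -84.6) -> [  -0.5    0.  -146. ] [-0.05 -0.09 -0.16]
(460.2, 329.9, 150, -5.5) -> [  55.1 -287.     0. ] [  0.    0.  -79.1]
(460.2, 329.9, 10, -5.5) -> [  0.   0. 140.] [0. 0. 0.]
248 193
```

View pics/c.png

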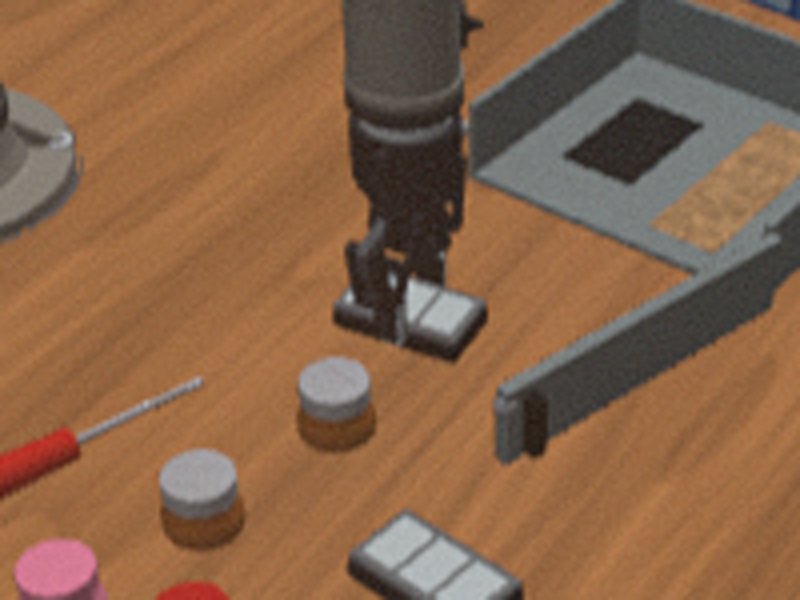

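>>> {"op": "step_arm", "data": {"increments": [[[-1,0,0,-20,0,0,0],[-1,0,0,-60,0,0,0],[-1,0,0,-100,0,0,0],[-1,0,0,-140,0,0,0],[-1,0,0,-146,0,0,0],[-1,0,0,-146,0,0,0]]]}}

```text
t: 4.07
eef_pos: [0.4341, 0.0399, 0.1514]
tool_rot: [-0.002, 0.999, 0.046, 0.003]
contact_force: [-0.0, 1.2, -2.1]
gripper_width: 0.646
grasp_force: 45.0
```

>>> {"op": "step_arm", "data": {"increments": [[[-1,5,-30,0,0,0,-7],[-1,12,-62,0,0,0,-14],[-1,18,-95,0,0,0,-21],[-1,25,-128,0,0,0,-28],[-1,31,-160,0,0,0,-35],[-1,37,-190,0,0,0,-42],[-1,43,-220,0,0,0,-49],[-1,48,-250,0,0,0,-56],[-1,52,-275,0,0,0,-63],[-1,54.5,-287,0,0,0,-70]]]}}

```text
t: 4.9
eef_pos: [0.4588, 0.3334, 0.1466]
tool_rot: [-0.001, 0.789, 0.614, -0.001]
contact_force: [-0.1, 0.7, -1.8]
gripper_width: 0.642
grasp_force: 45.0
```

>>> {"op": "step_arm", "data": {"increments": [[[-1,0,0,0,0,0,-5],[-1,0,0,0,0,0,-9.2],[-1,0,0,0,0,0,-9.2],[-1,0,0,0,0,0,-9.2]]]}}

```text
t: 5.23
eef_pos: [0.4598, 0.3288, 0.1473]
tool_rot: [-0.0, 0.742, 0.671, -0.001]
contact_force: [0.3, 0.1, -1.7]
gripper_width: 0.644
grasp_force: 45.0
```

```bash
python3 - <<'E'
from h import *
plan((460.2,329.9,60,-5.5),(460.2,329.9,10.5,-5.5))
E
```

```text
at [459.8 328.8 147.3] yaw -5.7 F [ 0.3  0.1 -1.7] w 0.644 g 45.0 t 5.2
(460.2, 329.9, 60, -5.5) -> [ 1.3  0.5 87.3] [-0.15  0.1  -0.23]
(460.2, 329.9, 10.5, -5.5) -> [ 0.   0.  49.5] [0. 0. 0.]
```

>>> {"op": "step_arm", "data": {"increments": [[[-1,1,0.5,35,0,0,-0.2],[-1,1,0.5,70,0,0,-0.2],[-1,1,0.5,100,0,0,-0.2],[-1,1,0.5,122,0,0,-0.2],[-1,1,0.5,132,0,0,-0.2],[-1,1,0.5,136.5,0,0,-0.2],[-1,1,0.5,136.5,0,0,-0.2],[-1,1,0.5,136.5,0,0,-0.2]]]}}

```text
t: 5.9
eef_pos: [0.4621, 0.3308, 0.0134]
tool_rot: [0.0, 0.74, 0.673, 0.001]
contact_force: [0.3, 0.4, -1.7]
gripper_width: 0.64
grasp_force: 45.0
```

>>> {"op": "step_arm", "data": {"increments": [[[0.5,0,0,0,0,0,0],[0.5,0,0,0,0,0,0],[0.8,0,0,0,0,0,0],[0.8,0,0,-10,0,0,0],[1,0,0,-40,0,0,0],[1,0,0,-80,0,0,0],[1,0,0,-120,0,0,0],[1,0,0,-140,0,0,0]]]}}

```text
t: 6.57
eef_pos: [0.4633, 0.3314, 0.1581]
tool_rot: [-0.0, 0.74, 0.673, 0.003]
contact_force: [1.1, 1.1, -0.1]
gripper_width: 1.0
grasp_force: 0.0
```

```bash
python3 - <<'E'
from h import *
plan((587.4,-173.8,150,-99.5),(587.4,-173.8,6,-99.5))
E
```

```text
at [463.3 331.4 158.1] yaw -5.5 F [ 1.1  1.1 -0.1] w 1.0 g 0.0 t 6.6
(587.4, -173.8, 150, -99.5) -> [-491.2  171.5    6.4] [-5.000e-02 -4.200e-01  9.405e+01]
(587.4, -173.8, 6, -99.5) -> [  0.   0. 144.] [0. 0. 0.]
```

>>> {"op": "step_arm", "data": {"increments": [[[1,-35,12,0,0,0,7],[1,-70,24,0,0,0,14],[1,-105,36,0,0,0,21],[1,-140,48,0,0,0,28],[1,-175,60,0,0,0,35],[1,-210,72,0,0,0,42],[1,-245,84,0,0,0,49],[1,-280,96,0,0,0,56],[1,-315,110,0,0,0,63],[1,-350,122,0,0,0,70]]]}}

```text
t: 7.4
eef_pos: [0.5505, -0.0309, 0.1538]
tool_rot: [-0.001, 0.992, 0.124, 0.001]
contact_force: [0.2, -0.2, -0.5]
gripper_width: 1.004
grasp_force: 0.0
```

```bash
python3 - <<'E'
from h import *
plan((587.4,-173.8,150,-99.5),(587.4,-173.8,6,-99.5))
E
```

```text
at [550.5 -30.9 153.8] yaw -75.7 F [ 0.2 -0.2 -0.5] w 1.004 g 0.0 t 7.4
(587.4, -173.8, 150, -99.5) -> [  0.6 147.6   3.7] [-0.07 -0.1  23.78]
(587.4, -173.8, 6, -99.5) -> [  0.   0. 144.] [0. 0. 0.]
```

Take pictures once hovering past, to verify A and the bin placement.

>>> {"op": "step_arm", "data": {"increments": [[[1,0,35,0,0,0,7],[1,0,70,0,0,0,14],[1,0,110,0,0,0,21],[1,0,140,0,0,0,23.8],[1,0,147,0,0,0,23.8],[1,0,147,0,0,0,23.8]]]}}

```text
t: 7.9
eef_pos: [0.5869, -0.1749, 0.1536]
tool_rot: [0.001, 0.997, -0.082, 0.001]
contact_force: [-0.7, -0.6, -0.1]
gripper_width: 1.0
grasp_force: 0.0
```

```bash
python3 - <<'E'
from h import *
plan((587.4,-173.8,150,-99.5),(587.4,-173.8,6,-99.5))
snap(['top']); im=np.load('cam_top.npz')['im'][:,:,::-1]
cv2.imwrite('pics/d.png',cv2.resize(im[170:305,72:392],(800,338),interpolation=cv2.INTER_CUBIC))
E
```

```text
at [ 586.9 -174.9  153.6] yaw -99.4 F [-0.7 -0.6 -0.1] w 1.0 g 0.0 t 7.9
(587.4, -173.8, 150, -99.5) -> [ 0.3 -1.1  3.6] [ 0.07 -0.09  0.08]
(587.4, -173.8, 6, -99.5) -> [  0.   0. 144.] [0. 0. 0.]
```

View pics/d.png

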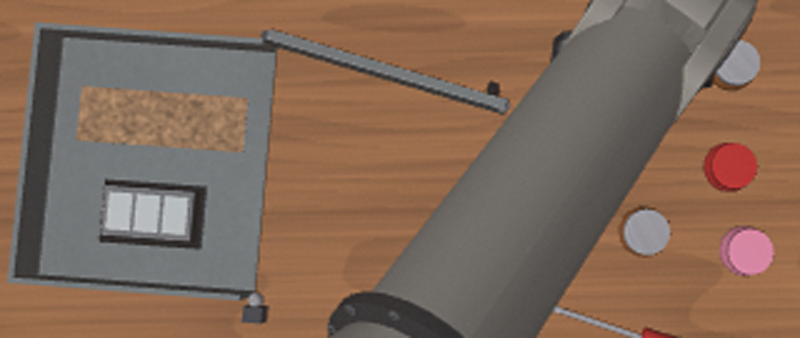

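>>> {"op": "step_arm", "data": {"increments": [[[1,0,-1,40,0,0,0],[1,0,-1,80,0,0,0],[1,0,-1,115,0,0,0],[1,0,-1,135,0,0,0],[1,0,-1,144,0,0,0],[1,0,-1,147.5,0,0,0],[1,0,-1,147.5,0,0,0],[1,0,-1,147.5,0,0,0]]]}}

```text
t: 8.62
eef_pos: [0.5882, -0.1703, 0.0066]
tool_rot: [-0.0, 0.997, -0.08, 0.001]
contact_force: [0.5, 0.3, 0.3]
gripper_width: 1.004
grasp_force: 0.0
```

>>> {"op": "step_arm", "data": {"increments": [[[0.2,0,0,0,0,0,0],[-1,0,0,0,0,0,0],[-1,0,0,0,0,0,0],[-1,0,0,0,0,0,0],[-1,0,0,0,0,0,0],[-1,0,0,0,0,0,0],[-1,0,0,0,0,0,0],[-1,0,0,0,0,0,0]]]}}

```text
t: 9.28
eef_pos: [0.588, -0.1712, 0.0065]
tool_rot: [0.0, 0.997, -0.08, 0.001]
contact_force: [-0.8, 0.3, 6.0]
gripper_width: 0.646
grasp_force: 41.8
```

```bash
python3 - <<'E'
from h import *
plan((587.4,-173.8,150,-99.5),(460.2,329.9,150,-5.5))
im=np.load('cam_top.npz')['im'][:,:,::-1]
cv2.imwrite('pics/e.png',cv2.resize(im[236:276,104:164],(800,533),interpolation=cv2.INTER_CUBIC))
E
```

```text
at [ 588.  -171.2    6.5] yaw -99.2 F [-0.8  0.3  6. ] w 0.646 g 41.8 t 9.3
(587.4, -173.8, 150, -99.5) -> [ 1.000e-01  2.700e+00 -1.435e+02] [-0.   -0.13  0.29]
(460.2, 329.9, 150, -5.5) -> [-208.6 -475.8    0. ] [ -0.  -0. -94.]
```

View pics/e.png

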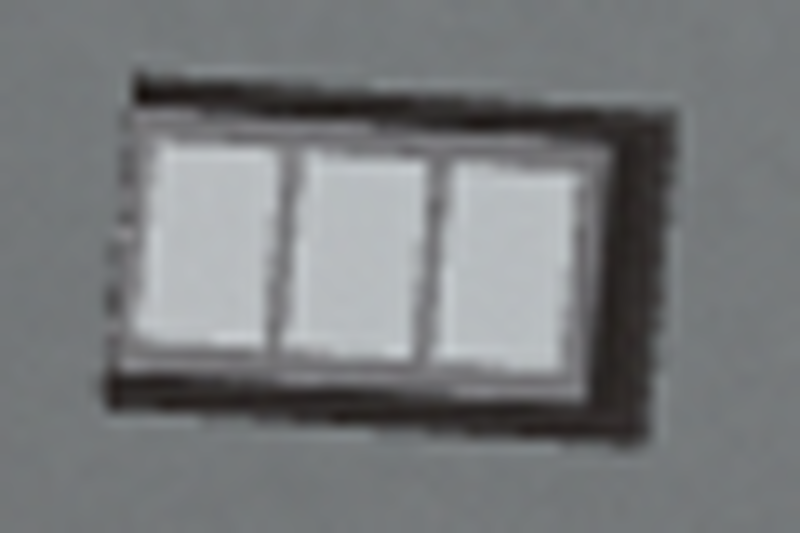

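```bash
python3 - <<'E'
from h import *
Q=pts('top',[(133,108),(614,148),(588,398),(116,368)],800/60,104,236,.028)
r=rect(Q);print('case',r, 'err vs target',(r[0]-B(10,52))@ex,(r[0]-B(10,52))@ey)
M=pts('top',[(137,75),(678,112),(645,443),(108,408)],800/60,104,236,.006); print(rect(M))
E
```

```text
case (array([461.6, 329.1]), array([97.6, 50.1, 95.3, 52.1]), np.float64(-95.4)) err vs target -0.4099579171592631 -1.6681773126944104
(array([460.8, 330. ]), array([111.6,  67.5, 110.2,  67.9]), np.float64(-95.0))
```

>>> {"op": "step_arm", "data": {"increments": [[[-1,0,0,-20,0,0,0],[-1,0,0,-60,0,0,0],[-1,0,0,-100,0,0,0],[-1,0,0,-140,0,0,0],[-1,0,0,-146,0,0,0],[-1,0,0,-146,0,0,0]]]}}

```text
t: 9.78
eef_pos: [0.5889, -0.1713, 0.1543]
tool_rot: [-0.0, 0.997, -0.08, 0.003]
contact_force: [-0.2, -0.2, -2.5]
gripper_width: 0.641
grasp_force: 44.7
```

>>> {"op": "step_arm", "data": {"increments": [[[-1,-15,-30,0,0,0,-7],[-1,-30,-64,0,0,0,-14],[-1,-45,-98,0,0,0,-21],[-1,-60,-132,0,0,0,-28],[-1,-75,-166,0,0,0,-35],[-1,-90,-200,0,0,0,-42],[-1,-105,-235,0,0,0,-49],[-1,-120,-270,0,0,0,-56],[-1,-135,-305,0,0,0,-63],[-1,-150,-340,0,0,0,-70]]]}}

```text
t: 10.62
eef_pos: [0.4911, 0.1904, 0.1495]
tool_rot: [-0.0, 0.861, 0.509, -0.001]
contact_force: [0.6, 0.0, -2.1]
gripper_width: 0.641
grasp_force: 44.6
```

```bash
python3 - <<'E'
from h import *
plan((461.6,329.1,150,-5.5))
E
```

```text
at [491.1 190.4 149.5] yaw -28.8 F [ 0.6  0.  -2.1] w 0.641 g 44.6 t 10.6
(461.6, 329.1, 150, -5.5) -> [107.2 -92.7  -0.6] [ -0.13   0.1  -23.32]
```

>>> {"op": "step_arm", "data": {"increments": [[[-1,25,-22,0,0,0,-7],[-1,50,-44,0,0,0,-14],[-1,75,-65,0,0,0,-21],[-1,97,-85,0,0,0,-23],[-1,105,-92,0,0,0,-23],[-1,105,-92,0,0,0,-23],[-1,105,-92,0,0,0,-23],[-1,105,-92,0,0,0,-23]]]}}

```text
t: 11.28
eef_pos: [0.4641, 0.3234, 0.15]
tool_rot: [0.0, 0.745, 0.667, -0.001]
contact_force: [0.5, -0.9, -1.0]
gripper_width: 0.647
grasp_force: 44.6
```

```bash
python3 - <<'E'
from h import *
plan((461.6,329.1,60,-5.5),(461.6,329.1,35,-5.5))
E
```

```text
at [464.1 323.4 150. ] yaw -6.3 F [ 0.5 -0.9 -1. ] w 0.647 g 44.6 t 11.3
(461.6, 329.1, 60, -5.5) -> [ 5.6 -3.1 90. ] [-0.06  0.13 -0.82]
(461.6, 329.1, 35, -5.5) -> [ 0.  0. 25.] [0. 0. 0.]
```

Descend to 50 first and correct there.

>>> {"op": "step_arm", "data": {"increments": [[[-1,5.5,-3,30,0,0,-0.8],[-1,5.5,-3,60,0,0,-0.8],[-1,5.5,-3,80,0,0,-0.8],[-1,5.5,-3,95,0,0,-0.8],[-1,5.5,-3,100,0,0,-0.8],[-1,5.5,-3,100,0,0,-0.8],[-1,5.5,-3,100,0,0,-0.8],[-1,5.5,-3,100,0,0,-0.8]]]}}

```text
t: 11.95
eef_pos: [0.4629, 0.3312, 0.0522]
tool_rot: [0.0, 0.74, 0.673, 0.001]
contact_force: [0.3, -0.4, -2.0]
gripper_width: 0.638
grasp_force: 44.6
```

```bash
python3 - <<'E'
from h import *
plan((461.6,329.1,35,-5.4))
E
```

```text
at [462.9 331.2  52.2] yaw -5.5 F [ 0.3 -0.4 -2. ] w 0.638 g 44.6 t 11.9
(461.6, 329.1, 35, -5.4) -> [-2.2 -1.1 17.2] [ 0.08 -0.07 -0.06]
```

>>> {"op": "step_arm", "data": {"increments": [[[-1,-2.2,-1.1,5,0,0,0],[-1,-2.2,-1.1,10,0,0,0],[-1,-2.2,-1.1,14,0,0,0],[-1,-2.2,-1.1,16,0,0,0],[-1,-2.2,-1.1,17.5,0,0,0],[-1,-2.2,-1.1,17.5,0,0,0],[-1,-2.2,-1.1,17.5,0,0,0]]]}}

```text
t: 12.53
eef_pos: [0.4603, 0.3291, 0.0345]
tool_rot: [-0.0, 0.74, 0.673, -0.0]
contact_force: [-4.9, -2.5, 12.8]
gripper_width: 0.643
grasp_force: 46.2
```

```bash
python3 - <<'E'
from h import *
plan((461.6,329.1,35,-5.4))
E
```

```text
at [460.3 329.1  34.5] yaw -5.4 F [-4.9 -2.5 12.8] w 0.643 g 46.2 t 12.5
(461.6, 329.1, 35, -5.4) -> [ 0.2  1.3 -0.5] [-0.06  0.    0.01]
```

>>> {"op": "step_arm", "data": {"increments": [[[-1,0,1.2,-1.5,0,0,0],[-1,0,1.2,-1.5,0,0,0],[-1,0,1.2,-1,0,0,0],[0.5,0,1.2,-1,0,0,0],[0.5,0,1.2,-1,0,0,0],[0.8,0,1.2,-1,0,0,0],[1,0,1.2,-10,0,0,0],[1,0,1.2,-40,0,0,0],[1,0,1.2,-80,0,0,0],[1,0,1.2,-100,0,0,0]]]}}

```text
t: 13.37
eef_pos: [0.4633, 0.3297, 0.1376]
tool_rot: [0.0, 0.74, 0.673, 0.002]
contact_force: [1.9, 0.7, 1.3]
gripper_width: 1.001
grasp_force: 0.0
```

```bash
python3 - <<'E'
from h import *
plan((450.8,-82.6,140,-5.5))
print(B(68,-52))
E
```

```text
at [463.3 329.7 137.6] yaw -5.4 F [1.9 0.7 1.3] w 1.001 g 0.0 t 13.4
(450.8, -82.6, 140, -5.5) -> [-411.6   26.6   -3.5] [ 0.16 -0.16  0.07]
[569.05905365 377.43297951]
```

```bash
cat >> h.py <<'E'
def crop(cam,n,u0,v0,u1,v1,s):
    im=np.load(f'cam_{cam}.npz')['im'][v0:v1,u0:u1,::-1]; cv2.imwrite(n,cv2.resize(im,None,fx=s,fy=s,interpolation=cv2.INTER_CUBIC))
def lids():
    im=np.load('cam_top.npz')['im']; hsv=cv2.cvtColor(im,cv2.COLOR_RGB2HSV)
    m=((hsv[...,1]<40)&(hsv[...,2]>120)).astype(np.uint8); m[:170]=0; m[310:]=0
    n,_,st,ce=cv2.connectedComponentsWithStats(m)
    for i in range(1,n):
        if 130<st[i,4]<600: print(st[i],ce[i].round(1),(w('top',*ce[i],.044)[:2]*1000).round(1))
E
python3 - <<'E'
from h import *
snap(['top']); lids(); crop('top','pics/f.png',72,170,392,305,2.5)
E
```

```text
[ 95 180  82   7 140] [137.1 183. ] [652.1 307.7]
[358 186  18  18 248] [366.6 194.4] [ 607.4 -303.1]
[321 241  19  18 257] [330.1 249.4] [ 464. -202.]
[112 246  34  18 495] [128.4 254.6] [461.7 330.3]
[276 247  18  18 250] [284.6 255.3] [451. -82.]
```

View pics/f.png

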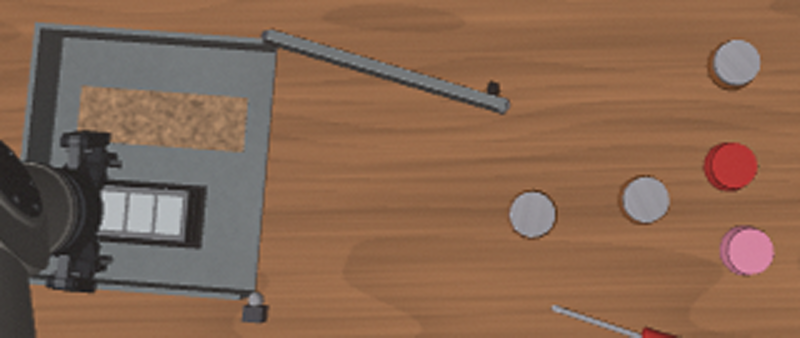

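>>> {"op": "step_arm", "data": {"increments": [[[1,-40,3,0,0,0,0],[1,-81,6,0,0,0,0],[1,-122,9,0,0,0,0],[1,-163,12,0,0,0,0],[1,-204,15,0,0,0,0],[1,-245,18,0,0,0,0],[1,-286,21,0,0,0,0],[1,-327,23,0,0,0,0],[1,-368,25,0,0,0,0],[1,-405,26,0,0,0,0]]]}}

```text
t: 14.25
eef_pos: [0.4492, -0.0791, 0.1341]
tool_rot: [0.0, 0.74, 0.673, 0.0]
contact_force: [1.1, -0.2, -0.1]
gripper_width: 0.997
grasp_force: 0.0
```

>>> {"op": "step_arm", "data": {"increments": [[[1,-6,0.5,0,0,0,0],[1,-6,0.5,20,0,0,0],[1,-6,0.5,50,0,0,0],[1,-6,0.5,50,0,0,0],[1,-6,0.5,50,0,0,0]]]}}

```text
t: 14.67
eef_pos: [0.4484, -0.0824, 0.0831]
tool_rot: [-0.001, 0.74, 0.673, -0.001]
contact_force: [-0.3, -0.2, -0.8]
gripper_width: 0.997
grasp_force: 0.0
```

```bash
python3 - <<'E'
from h import *
plan((450.9,-82.2,10,-5.5),(450.9,-82.2,130,-5.5),(569,377.4,130,-5.5))
E
```

```text
at [448.4 -82.4  83.1] yaw -5.4 F [-0.3 -0.2 -0.8] w 0.997 g 0.0 t 14.7
(450.9, -82.2, 10, -5.5) -> [ 0.5  2.7 73.1] [-0.19  0.03  0.1 ]
(450.9, -82.2, 130, -5.5) -> [   0.    0. -120.] [0. 0. 0.]
(569, 377.4, 130, -5.5) -> [468.8  73.5   0. ] [0. 0. 0.]
```

>>> {"op": "step_arm", "data": {"increments": [[[1,0.5,2.5,30,0,0,0],[1,0.5,2.5,55,0,0,0],[1,0.5,2.5,70,0,0,0],[1,0.5,2.5,76,0,0,0],[1,0.5,2.5,76,0,0,0],[-1,0.5,2.5,76,0,0,0],[-1,0.5,2.5,76,0,0,0],[-1,0.5,2.5,76,0,0,0],[-1,0.5,2.5,76,0,0,0],[-1,0.5,2.5,76,0,0,0]]]}}

```text
t: 15.5
eef_pos: [0.4528, -0.0822, 0.0092]
tool_rot: [0.0, 0.74, 0.673, 0.001]
contact_force: [-2.3, 0.9, 15.0]
gripper_width: 0.585
grasp_force: 39.4
```

>>> {"op": "step_arm", "data": {"increments": [[[-1,0,0,0,0,0,0],[-1,0,0,0,0,0,0],[-1,0,0,-20,0,0,0],[-1,0,0,-60,0,0,0],[-1,0,0,-100,0,0,0],[-1,0,0,-125,0,0,0],[-1,0,0,-125,0,0,0]]]}}

```text
t: 16.08
eef_pos: [0.4553, -0.0828, 0.1376]
tool_rot: [0.003, 0.74, 0.673, 0.004]
contact_force: [1.2, -0.7, -1.7]
gripper_width: 0.581
grasp_force: 42.0
```

>>> {"op": "step_arm", "data": {"increments": [[[-1,41,6.5,0,0,0,0],[-1,82,13,0,0,0,0],[-1,123,19.5,0,0,0,0],[-1,164,26,0,0,0,0],[-1,205,32,0,0,0,0],[-1,246,38,0,0,0,0],[-1,287,45,0,0,0,0],[-1,328,51,0,0,0,0],[-1,369,58,0,0,0,0],[-1,410,65,0,0,0,0]]]}}

```text
t: 16.92
eef_pos: [0.5547, 0.3218, 0.1319]
tool_rot: [-0.0, 0.739, 0.673, -0.0]
contact_force: [0.5, -0.7, -0.8]
gripper_width: 0.582
grasp_force: 42.0
```

```bash
python3 - <<'E'
from h import *
plan((569,377.4,130,-5.5))
E
```

```text
at [554.7 321.8 131.9] yaw -5.4 F [ 0.5 -0.7 -0.8] w 0.582 g 42.0 t 16.9
(569, 377.4, 130, -5.5) -> [56.7  9.   1.8] [-0.06  0.02  0.14]
```

>>> {"op": "step_arm", "data": {"increments": [[[-1,35,5,0,0,0,0],[-1,53,8.5,0,0,0,0],[-1,53,8.5,20,0,0,0],[-1,53,8.5,55,0,0,0],[-1,53,8.5,70,0,0,0],[-1,53,8.5,80,0,0,0],[-1,53,8.5,80,0,0,0],[-1,53,8.5,80,0,0,0]]]}}

```text
t: 17.58
eef_pos: [0.569, 0.3713, 0.0527]
tool_rot: [0.0, 0.74, 0.673, -0.0]
contact_force: [0.5, 0.3, -0.7]
gripper_width: 0.585
grasp_force: 42.0
```

```bash
python3 - <<'E'
from h import *
plan((569,377.4,16,-5.5))
snap(['scene']);u,v=px('scene',(.569,.377,.03)).astype(int); crop('scene','pics/g.png',u-70,v-80,u+70,v+30,5)
E
```

```text
at [569.  371.3  52.7] yaw -5.4 F [ 0.5  0.3 -0.7] w 0.585 g 42.0 t 17.6
(569, 377.4, 16, -5.5) -> [ 6.1 -0.6 36.7] [-0.01  0.02  0.07]
```

View pics/g.png

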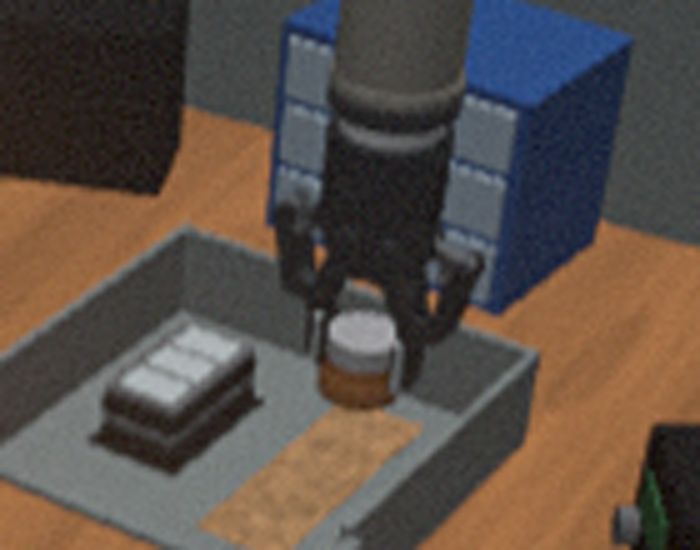

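>>> {"op": "step_arm", "data": {"increments": [[[-1,6,-0.5,15,0,0,0],[-1,6,-0.5,25,0,0,0],[-1,6,-0.5,32,0,0,0],[-1,6,-0.5,36.5,0,0,0],[-1,6,-0.5,36.5,0,0,0],[-1,6,-0.5,36.5,0,0,0],[-1,6,-0.5,36.5,0,0,0]]]}}

```text
t: 18.22
eef_pos: [0.5689, 0.3775, 0.0158]
tool_rot: [0.0, 0.74, 0.673, -0.0]
contact_force: [0.5, 0.3, -1.7]
gripper_width: 0.582
grasp_force: 42.0
```

>>> {"op": "step_arm", "data": {"increments": [[[0.2,0,0,0,0,0,0],[0.6,0,0,0,0,0,0],[1,0,0,0,0,0,0],[1,0,0,-5,0,0,0],[1,0,0,-40,0,0,0],[1,0,0,-80,0,0,0],[1,0,0,-120,0,0,0],[1,0,0,-120,0,0,0]]]}}

```text
t: 18.88
eef_pos: [0.5738, 0.3799, 0.1455]
tool_rot: [0.001, 0.74, 0.673, 0.007]
contact_force: [1.5, -0.2, 1.3]
gripper_width: 0.999
grasp_force: 0.0
```

```bash
python3 - <<'E'
from h import *
plan((464,-202,135,-5.5))
snap(['top']); lids()
E
```

```text
at [573.8 379.9 145.5] yaw -5.4 F [ 1.5 -0.2  1.3] w 0.999 g 0.0 t 18.9
(464, -202, 135, -5.5) -> [-589.8  -54.2    4.4] [ 0.6  -0.55  0.06]
[ 94 180  83   7 134] [137. 183.] [652.1 307.8]
[358 186  18  18 247] [366.6 194.4] [ 607.4 -303.1]
[133 188  38  20 319] [152.  197.1] [613.3 267.7]
[101 206  18  18 250] [109.8 214.8] [568.4 380.5]
[321 241  19  18 257] [330.1 249.4] [ 464. -202.]
[109 246  37  18 520] [127.5 254.6] [461.8 332.6]
```

>>> {"op": "step_arm", "data": {"increments": [[[1,-41,-4,0,0,0,0],[1,-82,-8,0,0,0,0],[1,-123,-12,0,0,0,0],[1,-164,-15,0,0,0,0],[1,-205,-19,0,0,0,0],[1,-246,-23,0,0,0,0],[1,-287,-27,0,0,0,0],[1,-328,-30,0,0,0,0],[1,-369,-34,0,0,0,0],[1,-410,-38,0,0,0,0]]]}}

```text
t: 19.77
eef_pos: [0.4913, -0.0286, 0.1357]
tool_rot: [-0.0, 0.739, 0.673, -0.0]
contact_force: [0.1, -0.8, 0.6]
gripper_width: 0.999
grasp_force: 0.0
```

>>> {"op": "step_arm", "data": {"increments": [[[1,-41,-4,0,0,0,0],[1,-82,-8,0,0,0,0],[1,-123,-12,0,0,0,0],[1,-160,-15,0,0,0,0],[1,-175,-16,0,0,0,0],[1,-175,-16,30,0,0,0],[1,-175,-16,55,0,0,0],[1,-175,-16,60,0,0,0],[1,-175,-16,60,0,0,0]]]}}

```text
t: 20.52
eef_pos: [0.4583, -0.1991, 0.0745]
tool_rot: [-0.002, 0.74, 0.673, -0.001]
contact_force: [0.1, 0.4, 0.7]
gripper_width: 1.002
grasp_force: 0.0
```

```bash
python3 - <<'E'
from h import *
plan((464,-202,12,-5.5))
E
```

```text
at [ 458.3 -199.1   74.5] yaw -5.4 F [0.1 0.4 0.7] w 1.002 g 0.0 t 20.5
(464, -202, 12, -5.5) -> [-2.4  6.2 62.4] [-0.26 -0.03  0.09]
```

>>> {"op": "step_arm", "data": {"increments": [[[1,-2.4,6,10,0,0,0],[1,-2.4,6,35,0,0,0],[1,-2.4,6,55,0,0,0],[1,-2.4,6,62,0,0,0],[1,-2.4,6,62,0,0,0],[-1,-2.4,6,62,0,0,0],[-1,-2.4,6,62,0,0,0],[-1,-2.4,6,62,0,0,0],[-1,-2.4,6,62,0,0,0],[-1,-2.4,6,62,0,0,0]]]}}

```text
t: 21.35
eef_pos: [0.4664, -0.2027, 0.0154]
tool_rot: [0.0, 0.74, 0.673, 0.001]
contact_force: [-1.5, 0.4, 8.9]
gripper_width: 0.55
grasp_force: 39.6
```

>>> {"op": "step_arm", "data": {"increments": [[[-1,0,0,0,0,0,0],[-1,0,0,0,0,0,0],[-1,0,0,-20,0,0,0],[-1,0,0,-60,0,0,0],[-1,0,0,-100,0,0,0],[-1,0,0,-125,0,0,0],[-1,0,0,-125,0,0,0]]]}}

```text
t: 21.93
eef_pos: [0.4689, -0.204, 0.1444]
tool_rot: [0.004, 0.74, 0.673, 0.003]
contact_force: [1.5, -0.8, -2.6]
gripper_width: 0.55
grasp_force: 42.2
```

>>> {"op": "step_arm", "data": {"increments": [[[-1,41,4,0,0,0,0],[-1,82,8,0,0,0,0],[-1,123,11,0,0,0,0],[-1,164,15,0,0,0,0],[-1,205,19,0,0,0,0],[-1,246,23,0,0,0,0],[-1,287,27,0,0,0,0],[-1,328,30,0,0,0,0],[-1,369,34,0,0,0,0],[-1,410,38,0,0,0,0]]]}}

```text
t: 22.77
eef_pos: [0.5415, 0.2041, 0.1385]
tool_rot: [-0.0, 0.739, 0.673, -0.0]
contact_force: [0.5, -1.3, -1.4]
gripper_width: 0.551
grasp_force: 42.2
```

>>> {"op": "step_arm", "data": {"increments": [[[-1,41,4,0,0,0,0],[-1,82,7,0,0,0,0],[-1,110,10,0,0,0,0],[-1,115,11,0,0,0,0],[-1,115,11,0,0,0,0]]]}}

```text
t: 23.18
eef_pos: [0.5629, 0.3187, 0.1379]
tool_rot: [-0.0, 0.738, 0.675, -0.0]
contact_force: [0.6, -0.5, -2.0]
gripper_width: 0.557
grasp_force: 42.2
```

```bash
python3 - <<'E'
from h import *
plan((563.5,319.7,60,-5.5),(563.5,319.7,19,-5.5))
E
```

```text
at [562.9 318.7 137.9] yaw -5.1 F [ 0.6 -0.5 -2. ] w 0.557 g 42.2 t 23.2
(563.5, 319.7, 60, -5.5) -> [ 1.   0.6 77.9] [-0.06 -0.01  0.38]
(563.5, 319.7, 19, -5.5) -> [ 0.  0. 41.] [0. 0. 0.]
```

>>> {"op": "step_arm", "data": {"increments": [[[-1,1,0.5,35,0,0,0.4],[-1,1,0.5,65,0,0,0.4],[-1,1,0.5,80,0,0,0.4],[-1,1,0.5,85,0,0,0.4],[-1,1,0.5,85,0,0,0.4],[-1,1,0.5,85,0,0,0.4]]]}}

```text
t: 23.68
eef_pos: [0.5652, 0.3154, 0.0548]
tool_rot: [0.0, 0.742, 0.67, 0.0]
contact_force: [-0.0, 1.2, -1.9]
gripper_width: 0.551
grasp_force: 42.2
```

```bash
python3 - <<'E'
from h import *
plan((563.5,319.7,22,-5.5))
E
```

```text
at [565.2 315.4  54.8] yaw -5.9 F [-0.   1.2 -1.9] w 0.551 g 42.2 t 23.7
(563.5, 319.7, 22, -5.5) -> [ 4.1 -2.2 32.8] [ 0.04  0.   -0.38]
```

>>> {"op": "step_arm", "data": {"increments": [[[-1,4,-2,0,0,0,0],[-1,4,-2,10,0,0,0],[-1,4,-2,20,0,0,0],[-1,4,-2,24,0,0,0],[-1,4,-2,24,0,0,0],[-1,4,-2,24,0,0,0],[-1,4,-2,24,0,0,0]]]}}

```text
t: 24.27
eef_pos: [0.5631, 0.3205, 0.0301]
tool_rot: [0.0, 0.742, 0.67, 0.0]
contact_force: [-0.2, 0.6, -2.0]
gripper_width: 0.554
grasp_force: 42.2
```

```bash
python3 - <<'E'
from h import *
plan((563.5,319.7,22,-5.5))
E
```

```text
at [563.1 320.5  30.1] yaw -5.8 F [-0.2  0.6 -2. ] w 0.554 g 42.2 t 24.3
(563.5, 319.7, 22, -5.5) -> [-0.8  0.4  8.1] [ 0.01  0.   -0.31]
```

>>> {"op": "step_arm", "data": {"increments": [[[-1,-0.8,0.4,3,0,0,0],[-1,-0.8,0.4,6,0,0,0],[-1,-0.8,0.4,8,0,0,0],[-1,-0.8,0.4,8,0,0,0],[-1,-0.8,0.4,8,0,0,0]]]}}

```text
t: 24.68
eef_pos: [0.5632, 0.3198, 0.0219]
tool_rot: [-0.0, 0.742, 0.67, -0.0]
contact_force: [-0.3, 0.5, -1.2]
gripper_width: 0.548
grasp_force: 42.2
```

>>> {"op": "step_arm", "data": {"increments": [[[0.2,0,0,0,0,0,0],[0.6,0,0,0,0,0,0],[1,0,0,0,0,0,0],[1,0,0,-5,0,0,0],[1,0,0,-40,0,0,0],[1,0,0,-80,0,0,0],[1,0,0,-115,0,0,0],[1,0,0,-115,0,0,0]]]}}

```text
t: 25.35
eef_pos: [0.5678, 0.3215, 0.1452]
tool_rot: [0.001, 0.742, 0.67, 0.006]
contact_force: [1.5, 0.2, 0.1]
gripper_width: 0.997
grasp_force: 0.0
```

```bash
python3 - <<'E'
from h import *
plan((607.4,-303.1,135,-5.5))
snap(['top','scene']); lids()
E
```

```text
at [567.8 321.5 145.2] yaw -5.8 F [1.5 0.2 0.1] w 0.997 g 0.0 t 25.4
(607.4, -303.1, 135, -5.5) -> [-617.4  102.9    6.2] [ 0.55 -0.46 -0.34]
[358 186  18  18 248] [366.6 194.4] [ 607.4 -303.1]
[223 196  51  18 149] [250.3 204.5] [587.4   5.7]
[123 208  18  18 249] [131.6 216.5] [562.7 322.2]
[108 246  38  18 525] [127.4 254.6] [461.8 333. ]
[ 88 282  80   8 145] [128.2 285.5] [380.7 330.5]
```

>>> {"op": "step_arm", "data": {"increments": [[[1,-40,7,0,0,0,0],[1,-81,14,0,0,0,0],[1,-122,20,0,0,0,0],[1,-163,27,0,0,0,0],[1,-204,34,0,0,0,0],[1,-245,41,0,0,0,0],[1,-286,48,0,0,0,0],[1,-327,54,0,0,0,0],[1,-368,61,0,0,0,0],[1,-409,68,0,0,0,0]]]}}

```text
t: 26.28
eef_pos: [0.5883, -0.0956, 0.1356]
tool_rot: [-0.001, 0.742, 0.671, -0.001]
contact_force: [0.9, 0.0, -0.1]
gripper_width: 1.0
grasp_force: 0.0
```

>>> {"op": "step_arm", "data": {"increments": [[[1,-40,7,0,0,0,0],[1,-81,14,0,0,0,0],[1,-122,20,0,0,0,0],[1,-163,27,0,0,0,0],[1,-195,33,0,0,0,0],[1,-205,34,20,0,0,0],[1,-205,34,50,0,0,0],[1,-205,34,60,0,0,0],[1,-205,34,60,0,0,0]]]}}

```text
t: 27.03
eef_pos: [0.5999, -0.2992, 0.0725]
tool_rot: [-0.004, 0.742, 0.671, -0.002]
contact_force: [-0.4, 0.5, 0.8]
gripper_width: 1.0
grasp_force: 0.0
```

```bash
python3 - <<'E'
from h import *
plan((607.4,-303.1,12,-5.5),(607.4,-303.1,137,-5.5),(558,262,137,-5.5))
E
```

```text
at [ 599.9 -299.2   72.5] yaw -5.8 F [-0.4  0.5  0.8] w 1.0 g 0.0 t 27.0
(607.4, -303.1, 12, -5.5) -> [-3.3  8.3 60.4] [-0.46 -0.17 -0.28]
(607.4, -303.1, 137, -5.5) -> [   0.    0. -125.] [0. 0. 0.]
(558, 262, 137, -5.5) -> [ 557.8 -103.3    0. ] [0. 0. 0.]
```

>>> {"op": "step_arm", "data": {"increments": [[[1,-3,6,10,0,0,0],[1,-3,6,35,0,0,0],[1,-3,6,52,0,0,0],[1,-3,6,58,0,0,0],[1,-3,6,58,0,0,0],[-1,-3,6,58,0,0,0],[-1,-3,6,58,0,0,0],[-1,-3,6,58,0,0,0],[-1,-3,6,58,0,0,0],[-1,-3,6,58,0,0,0]]]}}

```text
t: 27.87
eef_pos: [0.6092, -0.3054, 0.0207]
tool_rot: [0.001, 0.742, 0.67, 0.001]
contact_force: [-1.2, 0.8, 5.7]
gripper_width: 0.547
grasp_force: 40.7
```

>>> {"op": "step_arm", "data": {"increments": [[[-1,0,0,0,0,0,0],[-1,0,0,0,0,0,0],[-1,0,0,-20,0,0,0],[-1,0,0,-60,0,0,0],[-1,0,0,-100,0,0,0],[-1,0,0,-125,0,0,0],[-1,0,0,-125,0,0,0]]]}}

```text
t: 28.45
eef_pos: [0.6116, -0.3073, 0.1511]
tool_rot: [0.005, 0.742, 0.67, 0.002]
contact_force: [2.1, 0.1, -1.2]
gripper_width: 0.551
grasp_force: 42.5
```

>>> {"op": "step_arm", "data": {"increments": [[[-1,40,-7,0,0,0,0],[-1,81,-15,0,0,0,0],[-1,122,-22,0,0,0,0],[-1,163,-30,0,0,0,0],[-1,204,-38,0,0,0,0],[-1,245,-45,0,0,0,0],[-1,286,-53,0,0,0,0],[-1,327,-60,0,0,0,0],[-1,368,-68,0,0,0,0],[-1,405,-75,0,0,0,0]]]}}

```text
t: 29.28
eef_pos: [0.5734, 0.1084, 0.1434]
tool_rot: [-0.001, 0.742, 0.671, -0.0]
contact_force: [0.0, 0.7, -3.2]
gripper_width: 0.551
grasp_force: 42.5
```

>>> {"op": "step_arm", "data": {"increments": [[[-1,40,-7,0,0,0,0],[-1,80,-15,0,0,0,0],[-1,115,-21,0,0,0,0],[-1,140,-25,0,0,0,0],[-1,145,-27,0,0,0,0],[-1,145,-27,0,0,0,0]]]}}

```text
t: 29.78
eef_pos: [0.5609, 0.2557, 0.143]
tool_rot: [-0.001, 0.74, 0.672, -0.0]
contact_force: [-1.6, -0.8, -2.2]
gripper_width: 0.548
grasp_force: 42.5
```

```bash
python3 - <<'E'
from h import *
plan((557.5,262,60,-5.5))
E
```

```text
at [560.9 255.7 143. ] yaw -5.5 F [-1.6 -0.8 -2.2] w 0.548 g 42.5 t 29.8
(557.5, 262, 60, -5.5) -> [ 6.  -3.8 83. ] [-0.09 -0.01  0.  ]
```

>>> {"op": "step_arm", "data": {"increments": [[[-1,4,-3.5,30,0,0,0],[-1,4,-3.5,60,0,0,0],[-1,4,-3.5,80,0,0,0],[-1,4,-3.5,90,0,0,0],[-1,4,-3.5,90,0,0,0],[-1,4,-3.5,90,0,0,0],[-1,4,-3.5,90,0,0,0],[-1,4,-3.5,90,0,0,0]]]}}

```text
t: 30.45
eef_pos: [0.5607, 0.2569, 0.0557]
tool_rot: [0.0, 0.742, 0.67, 0.001]
contact_force: [-0.4, -0.2, -2.1]
gripper_width: 0.549
grasp_force: 42.5
```

```bash
python3 - <<'E'
from h import *
plan((557.5,260.2,27,-5.5))
E
```

```text
at [560.7 256.9  55.7] yaw -5.8 F [-0.4 -0.2 -2.1] w 0.549 g 42.5 t 30.4
(557.5, 260.2, 27, -5.5) -> [ 2.9 -3.6 28.6] [ 0.14 -0.09 -0.33]
```

>>> {"op": "step_arm", "data": {"increments": [[[-1,3,-3.5,0,0,0,0],[-1,3,-3.5,8,0,0,0],[-1,3,-3.5,16,0,0,0],[-1,3,-3.5,22,0,0,0],[-1,3,-3.5,22,0,0,0],[-1,3,-3.5,22,0,0,0],[-1,3,-3.5,22,0,0,0]]]}}

```text
t: 31.03
eef_pos: [0.5563, 0.26, 0.0318]
tool_rot: [0.0, 0.742, 0.67, -0.0]
contact_force: [0.3, -0.1, -3.2]
gripper_width: 0.55
grasp_force: 42.5
```

```bash
python3 - <<'E'
from h import *
plan((557.5,260.2,27,-5.5))
E
```

```text
at [556.3 260.   31.8] yaw -5.8 F [ 0.3 -0.1 -3.2] w 0.55 g 42.5 t 31.0
(557.5, 260.2, 27, -5.5) -> [0.3 1.2 4.8] [-0.01  0.02 -0.31]
```

>>> {"op": "step_arm", "data": {"increments": [[[-1,0.3,1.2,2,0,0,0],[-1,0.3,1.2,4,0,0,0],[-1,0.3,1.2,5,0,0,0],[-1,0.3,1.2,5,0,0,0],[-1,0.3,1.2,5,0,0,0]]]}}

```text
t: 31.45
eef_pos: [0.5575, 0.2604, 0.027]
tool_rot: [-0.0, 0.742, 0.67, -0.0]
contact_force: [0.5, -0.7, -2.6]
gripper_width: 0.551
grasp_force: 42.6
```

>>> {"op": "step_arm", "data": {"increments": [[[0.2,0,0,0,0,0,0],[0.6,0,0,0,0,0,0],[1,0,0,0,0,0,0],[1,0,0,-5,0,0,0],[1,0,0,-40,0,0,0],[1,0,0,-80,0,0,0],[1,0,0,-115,0,0,0],[1,0,0,-115,0,0,0]]]}}

```text
t: 32.12
eef_pos: [0.5619, 0.2617, 0.1498]
tool_rot: [0.001, 0.742, 0.67, 0.006]
contact_force: [1.0, 0.5, -1.2]
gripper_width: 1.0
grasp_force: 0.0
```

>>> {"op": "step_arm", "data": {"increments": [[[1,-40,4,0,0,0,0],[1,-80,8,0,0,0,0],[1,-120,12,0,0,0,0],[1,-160,16,0,0,0,0],[-1,-200,20,0,0,0,0],[-1,-240,30,0,0,0,0],[-1,-270,50,0,0,0,0],[-1,-270,90,0,0,0,0],[-1,-270,115,0,0,0,0],[-1,-270,115,0,0,0,0]]]}}

```text
t: 32.95
eef_pos: [0.6494, -0.0212, 0.1428]
tool_rot: [0.002, 0.742, 0.67, 0.002]
contact_force: [1.3, 0.9, 0.2]
gripper_width: 0.145
grasp_force: 0.0
```

```bash
python3 - <<'E'
from h import *
snap(['top','scene']); lids(); crop('top','pics/i.png',72,170,302,305,3.4)
for p in [(109.8,214.8),(131.6,216.5)]: print(w('top',*p,.05)*1000)
H=B(-108,-140); print('hinge',H)
plan()
print(cur()[2]['q'].round(2))
E
```

```text
[ 78 179  99  73 271] [111.8 195.8] [619.2 375.5]
[123 208  18  18 250] [131.6 216.4] [562.8 322.1]
[145 210  18  17 249] [153.6 218.1] [557.1 263.5]
[ 75 253  91  37 207] [112.4 281.8] [391.3 372.4]
[567.88566579 378.26554564  50.        ]
[562.05976333 320.27926289  50.        ]
hinge [639.78506666 193.80882237]
at [645.  -20.2 141.9] yaw -5.8 F [-0.6 -0.4  0.6] w 0.007 g 0.0 t 33.0
[-0.41  0.56  0.49  1.74 -0.32  0.92  0.1 ]
```

View pics/i.png

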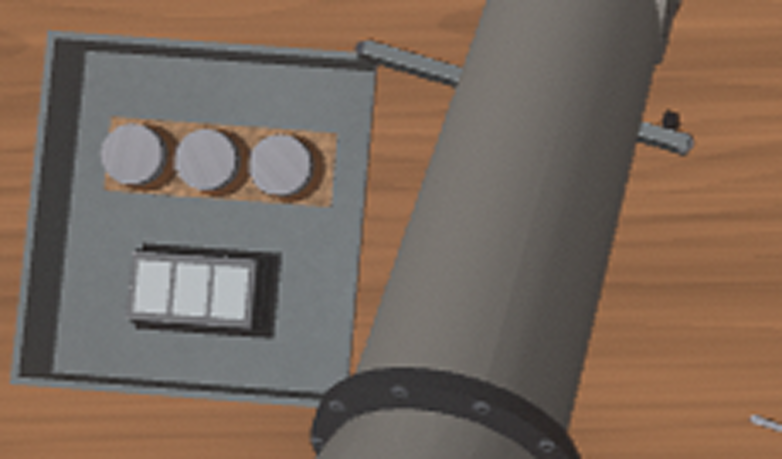

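```bash
cat >> h.py <<'E'
H=B(-108,-140)
def push(phi,off,z=35,s=165):
    a=np.radians(174.5+phi); d=np.array([np.cos(a),np.sin(a)]); n=np.array([-d[1],d[0]])
    if n@(-ex)<0 and phi<60: n=-n
    c=H+s*d+off*n; return (c[0].round(1),c[1].round(1),z,-5.5+phi)
E
python3 - <<'E'
from h import *
plan(push(78,40,130),push(78,40,35))
print(push(0,23))
E
```

```text
at [645.  -20.2 141.9] yaw -5.8 F [-0.6 -0.4  0.6] w 0.007 g 0.0 t 33.0
(np.float64(628.3), np.float64(24.4), 130, 72.5) -> [ 42.7 -21.1  11.8] [-1.000e-02  2.000e-02 -7.832e+01]
(np.float64(628.3), np.float64(24.4), 35, 72.5) -> [ 0.  0. 95.] [0. 0. 0.]
(np.float64(473.3), np.float64(186.7), 35, -5.5)
```

>>> {"op": "step_arm", "data": {"increments": [[[-1,10,-5,0,0,0,-7],[-1,20,-10,0,0,0,-14],[-1,30,-15,0,0,0,-21],[-1,42,-21,0,0,0,-28],[-1,42,-21,0,0,0,-35],[-1,42,-21,0,0,0,-42],[-1,42,-21,0,0,0,-49],[-1,42,-21,0,0,0,-56],[-1,42,-21,0,0,0,-63],[-1,42,-21,0,0,0,-70]]]}}

```text
t: 33.88
eef_pos: [0.6265, 0.0244, 0.1422]
tool_rot: [-0.0, 0.22, 0.976, -0.0]
contact_force: [0.4, 0.3, 0.2]
gripper_width: 0.001
grasp_force: 0.0
```

>>> {"op": "step_arm", "data": {"increments": [[[-1,0,0,0,0,0,-6],[-1,0,0,0,0,0,-8],[-1,0,0,0,0,0,-8],[-1,0,0,0,0,0,-8]]]}}

```text
t: 34.22
eef_pos: [0.627, 0.0242, 0.1422]
tool_rot: [-0.0, 0.155, 0.988, -0.0]
contact_force: [0.1, -1.2, -1.5]
gripper_width: -0.001
grasp_force: 0.0
```

```bash
python3 - <<'E'
from h import *
plan(push(78,40,130),push(78,40,35))
E
```

```text
at [627.   24.2 142.2] yaw 72.1 F [ 0.1 -1.2 -1.5] w -0.001 g 0.0 t 34.2
(np.float64(628.3), np.float64(24.4), 130, 72.5) -> [-1.2  0.6 12.2] [-0.01 -0.03 -0.35]
(np.float64(628.3), np.float64(24.4), 35, 72.5) -> [ 0.  0. 95.] [0. 0. 0.]
```

Lower, and work out the sweep rows.

>>> {"op": "step_arm", "data": {"increments": [[[-1,-1,0.5,30,0,0,-0.3],[-1,-1,0.5,60,0,0,-0.3],[-1,-1,0.5,90,0,0,-0.3],[-1,-1,0.5,103,0,0,-0.3],[-1,-1,0.5,107,0,0,-0.3],[-1,-1,0.5,107,0,0,-0.3],[-1,-1,0.5,107,0,0,-0.3]]]}}

```text
t: 34.8
eef_pos: [0.63, 0.0243, 0.0364]
tool_rot: [0.001, 0.152, 0.988, 0.0]
contact_force: [-0.5, -0.2, 0.4]
gripper_width: -0.0
grasp_force: 0.0
```

```bash
python3 - <<'E'
from h import *
p,R,o=cur(); plan()
def rows(p,R,L):
    for phi,off in L:
        t=push(phi,off); print([phi],(R.T@(np.array(t[:3])-p)).round(0),np.degrees(Ro.from_matrix(R.T@frame(t[3])).as_rotvec())[2].round(0))
rows(p,R,[(78,30),(75,26)]+[(75-4.5*i,24) for i in range(1,9)])
E
```

```text
at [630.   24.3  36.4] yaw 72.5 F [-0.5 -0.2  0.4] w -0.0 g 0.0 t 34.8
[78] [12. -0.  1.] -0.0
[75] [24. -1.  1.] 3.0
[70.5] [39. -2.  1.] 7.0
[66.0] [53. -2.  1.] 12.0
[61.5] [66. -0.  1.] 16.0
[57.0] [78.  2.  1.] 21.0
[52.5] [91.  5.  1.] 25.0
[48.0] [103.  10.   1.] 30.0
[43.5] [115.  15.   1.] 34.0
[39.0] [127.  21.   1.] 39.0
```

>>> {"op": "step_arm", "data": {"increments": [[[-1,12,0,1,0,0,0],[-1,24,-1,1,0,0,3],[-1,39,-2,1,0,0,7],[-1,53,-2,1,0,0,12],[-1,66,0,1,0,0,16],[-1,78,2,1,0,0,21],[-1,91,5,1,0,0,25],[-1,103,10,1,0,0,30],[-1,115,15,1,0,0,34],[-1,127,21,1,0,0,39]]]}}

```text
t: 35.63
eef_pos: [0.5157, 0.083, 0.0361]
tool_rot: [0.001, 0.475, 0.88, 0.002]
contact_force: [0.8, -0.4, 0.3]
gripper_width: 0.002
grasp_force: 0.3
```

```bash
cat >> h.py <<'E'
def rows(p,R,L):
    for phi,off in L:
        t=push(phi,off); print([phi],(R.T@(np.array(t[:3])-p)).round(0),np.degrees(Ro.from_matrix(R.T@frame(t[3])).as_rotvec())[2].round(0))
E
python3 - <<'E'
from h import *
p,R,o=cur(); plan(push(39,24))
rows(*[np.array(push(39,24)[:3]),frame(push(39,24)[3])],[(39-4*i,24) for i in range(1,9)]+[(4,24),(2.5,24)])
snap(['scene'])
E
```

```text
at [515.7  83.   36.1] yaw 33.3 F [ 0.8 -0.4  0.3] w 0.002 g 0.3 t 35.6
(np.float64(515.4), np.float64(82.7), 35, 33.5) -> [-0.1 -0.4  1.1] [ 0.25  0.06 -0.25]
[35] [12. -1.  0.] 4.0
[31] [23. -2.  0.] 8.0
[27] [35. -1.  0.] 12.0
[23] [46. -0.  0.] 16.0
[19] [58.  2.  0.] 20.0
[15] [69.  5.  0.] 24.0
[11] [80.  8.  0.] 28.0
[7] [91. 12.  0.] 32.0
[4] [99. 16.  0.] 35.0
[2.5] [103.  18.   0.] 37.0
```

>>> {"op": "step_arm", "data": {"increments": [[[-1,12,-1,0,0,0,4],[-1,23,-2,0,0,0,8],[-1,35,-1,0,0,0,12],[-1,46,0,0,0,0,16],[-1,58,2,0,0,0,20],[-1,69,5,0,0,0,24],[-1,80,8,0,0,0,28],[-1,91,12,0,0,0,32],[-1,91,12,0,0,0,32]]]}}

```text
t: 36.43
eef_pos: [0.4749, 0.1681, 0.0352]
tool_rot: [-0.0, 0.697, 0.717, 0.002]
contact_force: [-0.2, 0.0, -0.7]
gripper_width: -0.004
grasp_force: 0.0
```

```bash
python3 - <<'E'
from h import *
p,R,o=cur(); plan(push(0,23))
rows(p,R,[(7,23),(5,23),(3,23),(1.5,23),(0,23),(0,20)])
snap(['scene']); u,v=px('scene',(.52,.2,.03)).astype(int); crop('scene','pics/j.png',u-80,v-60,u+80,v+60,5)
E
```

```text
at [474.9 168.1  35.2] yaw 1.7 F [-0.2  0.  -0.7] w -0.004 g 0.0 t 36.4
(np.float64(473.3), np.float64(186.7), 35, -5.5) -> [18.6 -1.1  0.3] [ 0.11 -0.16  7.16]
[7] [-2.  0.  0.] 0.0
[5] [ 4. -0.  0.] 2.0
[3] [10. -1.  0.] 4.0
[1.5] [14. -1.  0.] 6.0
[0] [19. -1.  0.] 7.0
[0] [22. -1.  0.] 7.0
```

View pics/j.png

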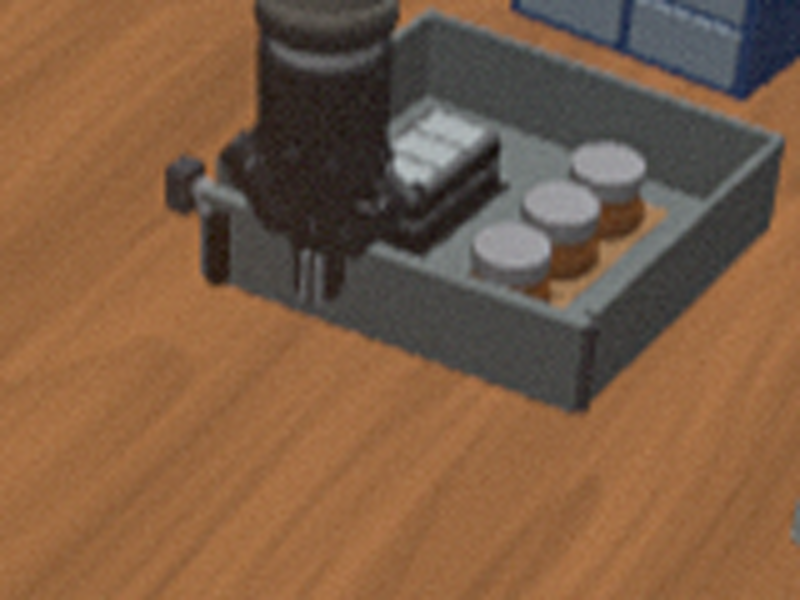

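Door is nearly shut; push through the catch.

>>> {"op": "step_arm", "data": {"increments": [[[-1,4,0,0,0,0,2],[-1,8,-0.5,0,0,0,3],[-1,12,-1,0,0,0,5],[-1,15,-1,0,0,0,6],[-1,18,-1,0,0,0,7],[-1,20,-1,0,0,0,7],[-1,20,-1,0,0,0,7]]]}}

```text
t: 37.07
eef_pos: [0.4729, 0.1845, 0.0343]
tool_rot: [0.0, 0.74, 0.673, 0.0]
contact_force: [0.5, -2.3, 1.3]
gripper_width: 0.002
grasp_force: 0.9
```

```bash
python3 - <<'E'
from h import *
plan(push(0,23))
E
```

```text
at [472.9 184.5  34.3] yaw -5.5 F [ 0.5 -2.3  1.3] w 0.002 g 0.9 t 37.1
(np.float64(473.3), np.float64(186.7), 35, -5.5) -> [ 2.2  0.2 -0.7] [0.03 0.   0.02]
```

>>> {"op": "step_arm", "data": {"increments": [[[-1,2,0,0,0,0,0],[-1,4,0,0,0,0,0],[-1,6,0,0,0,0,0],[-1,6,0,0,0,0,0],[-1,6,0,0,0,0,0]]]}}

```text
t: 37.48
eef_pos: [0.4729, 0.1877, 0.0341]
tool_rot: [0.001, 0.741, 0.672, -0.001]
contact_force: [-1.3, -10.8, 7.4]
gripper_width: -0.002
grasp_force: 5.4
```

```bash
python3 - <<'E'
from h import *
plan(push(0,23))
E
```

```text
at [472.9 187.7  34.1] yaw -5.6 F [ -1.3 -10.8   7.4] w -0.002 g 5.4 t 37.5
(np.float64(473.3), np.float64(186.7), 35, -5.5) -> [-1.   0.5 -0.9] [-0.03  0.17 -0.12]
```

>>> {"op": "step_arm", "data": {"increments": [[[-1,2,0,0,0,0,0],[-1,4,0,0,0,0,0],[-1,5,0,0,0,0,0],[-1,5,0,0,0,0,0],[-1,5,0,0,0,0,0]]]}}

```text
t: 37.9
eef_pos: [0.4728, 0.1878, 0.034]
tool_rot: [0.002, 0.742, 0.67, -0.004]
contact_force: [-3.7, -22.9, 14.4]
gripper_width: 0.001
grasp_force: 11.7
```

>>> {"op": "step_arm", "data": {"increments": [[[-1,-20,0,0,0,0,0],[-1,-50,0,0,0,0,0],[-1,-50,0,-30,0,0,0],[-1,-50,0,-70,0,0,0],[-1,-90,0,-110,0,0,0],[-1,-130,0,-150,0,0,0],[-1,-170,0,-160,0,0,0],[-1,-210,0,-160,0,0,0],[-1,-250,0,-160,0,0,0]]]}}

```text
t: 38.65
eef_pos: [0.4528, -0.0321, 0.1945]
tool_rot: [0.001, 0.739, 0.673, 0.002]
contact_force: [2.3, -0.5, -0.7]
gripper_width: -0.0
grasp_force: 0.0
```

```bash
python3 - <<'E'
from h import *
plan()
snap(['top','scene']); crop('top','pics/k.png',72,170,272,305,4); lids()
u,v=px('scene',(.52,.25,.03)).astype(int); crop('scene','pics/l.png',u-80,v-60,u+80,v+60,5)
E
```

```text
at [452.8 -32.1 194.5] yaw -5.3 F [ 2.3 -0.5 -0.7] w -0.0 g 0.0 t 38.6
[ 99 206  20  19 258] [109.5 215. ] [568.  381.2]
[123 208  18  18 249] [131.6 216.5] [562.7 322.2]
[145 210  18  17 248] [153.6 218.1] [557.1 263.5]
[223 235  13  58 260] [228.7 268.8] [418.8  65.6]
[237 239  36  29 549] [254.2 250.6] [465.1  -2.3]
[106 246  40  18 530] [127.3 254.6] [461.8 333.2]
[272 256  11  40 226] [277.5 276. ] [397.5 -62.1]
[ 95 283  73   7 136] [131.1 285.8] [379.9 322.8]
```

View pics/k.png

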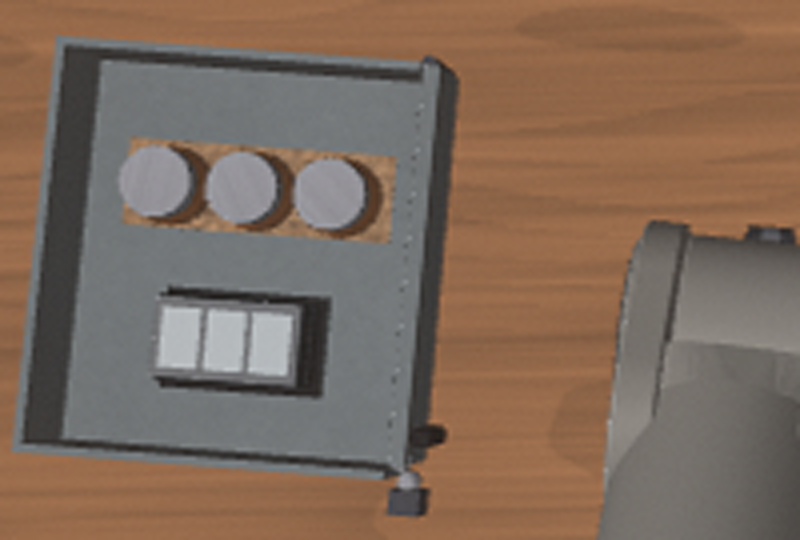

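```bash
python3 -c "
from station import bot
print(bot.hand_in())"
```

```text
the job is handed in; nothing more can be done
None
```

I've handed the job in: both terminal cases are stacked on the mat, the three jars stand in a close row on the cork strip, and the door is pushed home flush against its stop. I left the tape roll and solder reel alone, and it took about 39 s.

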